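# Close up the rack row and lock it

## Task

In the open synthesizer case, push the row of four touching modules along the rails as one train, from its free end, until it is fully home against the wide end block that carries the lever. Then push the lock lever all the way over, away from the robot, and leave everything untouched. Keep the modules together and down on their rails, keep off their knobs, and leave the mug, jar and screwdriver alone.

Things in the scene. Friction and masses are not known exactly. Their poses are not given: they have to be found in the camera images.
- case: Shallow open rack case lying flat, fixed to the desk: 160 mm in x, 440 mm in y, wooden ends 54 mm high. Origin: on the desk under the middle of its inner space (y -180 to +180 mm). Two steel rails run along its y, tops 42 mm up, inner edges at x = +-53 mm, the floor between them 6 mm up. Metal long walls 50 mm high, inner faces at x = +-66 mm.
- stop (a point): Middle of the end stop, 46 mm above the desk: the inner face (case y = +180 mm) of the wide wooden end block, 60 mm thick, which carries the lock lever.
- bay_end (a point): Middle of the inner face (case y = -180 mm) of the narrow wooden end, 20 mm thick, 46 mm above the desk. Between it and the row of modules the rails are bare for at least 95 mm: room for fingers down between the rails.
- lock (a joint): Rail lock lever, hinged along the case's y. 0 = unlocked, leaning to the case's -x (toward the robot); 0.5 = upright; 1.0 = locked, leaning to +x (away). Light friction (1 to 2 N at the ball), stays where left, hard stops at 0 and 1.0, starts between 0 and 0.3. Pivot at case x = 0, y = +210 mm, 76 mm above the desk.
- lock_tip (a point): Centre of the black 26 mm ball at the lever's end, 60 mm from the pivot (129 mm above the desk at 0 and 1.0, 136 mm upright). Rod below it 10 mm thick. The grey block under it is 70 mm in x, 50 mm in y, top 79 mm above the desk.
- mod_a: Loose module, 150 g, bright metal plate with three 22 mm knobs. Plate 128.5 mm (x) by 40 mm (y), 4 mm thick, ends on the rails, top 46 mm up; under it a box 98 by 40 mm, 28 deep, side faces flush with the plate. Origin: centre of the box's underside, 14 mm up; axes as the case's. The row of four, in any order, starts 40 to 105 mm off the stop and slides with 2 to 8 N.
- mod_b: Loose module, 150 g, black plate with one 30 mm knob and eight sockets. Plate 128.5 mm (x) by 40 mm (y), 4 mm thick, ends on the rails, top 46 mm up; under it a box 98 by 40 mm, 28 deep, side faces flush with the plate. Origin: centre of the box's underside, 14 mm up; axes as the case's. The row of four, in any order, starts 40 to 105 mm off the stop and slides with 2 to 8 N.
- mod_c: Loose module, 150 g, grey plate with four 14 mm knobs and six sockets. Plate 128.5 mm (x) by 40 mm (y), 4 mm thick, ends on the rails, top 46 mm up; under it a box 98 by 40 mm, 28 deep, side faces flush with the plate. Origin: centre of the box's underside, 14 mm up; axes as the case's. The row of four, in any order, starts 40 to 105 mm off the stop and slides with 2 to 8 N.
- mod_d: Loose module, 150 g, bright metal plate with one 28 mm and one 18 mm knob. Plate 128.5 mm (x) by 40 mm (y), 4 mm thick, ends on the rails, top 46 mm up; under it a box 98 by 40 mm, 28 deep, side faces flush with the plate. Origin: centre of the box's underside, 14 mm up; axes as the case's. The row of four, in any order, starts 40 to 105 mm off the stop and slides with 2 to 8 N.
- mod_a_knobs: The black knobs standing on mod_a's faceplate, 15 mm high (tops 61 mm above the desk). Origin: centre of the top of the faceplate.
- mod_b_knobs: The black knobs standing on mod_b's faceplate, 15 mm high (tops 61 mm above the desk). Origin: centre of the top of the faceplate.
- mod_c_knobs: The black knobs standing on mod_c's faceplate, 15 mm high (tops 61 mm above the desk). Origin: centre of the top of the faceplate.
- mod_d_knobs: The black knobs standing on mod_d's faceplate, 15 mm high (tops 61 mm above the desk). Origin: centre of the top of the faceplate.
- mug: White mug, 80 mm wide, 90 mm high, standing beside the case on the robot's right. Origin: centre of its underside.
- jar: Small glass screw jar with a metal lid, 60 mm wide, 70 mm high, on the robot's left. Origin: centre of its underside.
- driver: Black-handled screwdriver, 170 mm long, 26 mm thick, lying on the desk beyond the case. Origin: its middle, on the desk.
Mind the look-alikes: they are no part of the job. What is shaped like the mod_c but red or turquoise is not meant.

How it is judged:
On the way, in this order (a step that is already met when the one before it is completed fails the run):
1. the whole row is home against the end block, with the lever still unlocked (y of each of mod_a, mod_b, mod_c, mod_d in the frame of case above 0.037 m and value of joint lock below 0.5 rad), for 0.2 s.
2. the lock lever is pushed over (value of joint lock above 0.88 rad), for 0.2 s.
At the end, for the whole second after the job is handed in: All four modules lie at rest on the rails, packed against the wide end block with no more than 3 mm of gaps in all (every module's origin at case y above 37 mm), and the lock lever reads over 0.88 (y of each of mod_a, mod_b, mod_c, mod_d in the frame of case above 0.037 m and value of joint lock above 0.88 rad and z of each of mod_a, mod_b, mod_c, mod_d in the frame of case below 0.018 m and linear speed of each of mod_a, mod_b, mod_c, mod_d below 0.02 m/s); the robot touches nothing.
It fails at once if a module is lifted or tipped off the rails (z of any of mod_a, mod_b, mod_c, mod_d in the frame of case above 0.022 m or angle between any of mod_a, mod_b, mod_c, mod_d's own z axis and vertical above 0.15 rad).
It fails at once if the row is pulled apart: gaps of more than 6 mm in all open between the four modules (horizontal distance between mod_a and mod_b above 0.126 m or horizontal distance between any of mod_a, mod_b and mod_c above 0.126 m or horizontal distance between any of mod_a, mod_b, mod_c and mod_d above 0.126 m).
It fails at once if the robot touches the modules' knobs (contact force between any of the fingers, the arm and mod_a_knobs above 0.5 N or contact force between any of the fingers, the arm and mod_b_knobs above 0.5 N or contact force between any of the fingers, the arm and mod_c_knobs above 0.5 N or contact force between any of the fingers, the arm and mod_d_knobs above 0.5 N).
It fails at once if the lock lever is pushed over before the row is home (value of joint lock above 0.5 rad and not (y of each of mod_a, mod_b, mod_c, mod_d in the frame of case above 0.037 m)).
It fails at once if the mug, the jar or the screwdriver is disturbed (distance of any of mug, jar, driver from where it was at the start of the episode above 0.02 m).
It also fails if it takes over 40 s, if anything falls off the work surface, if the arm or the gripper's body presses on something with over 40 N, if the wrist force passes 120 N, or if a joint passes its speed limit or range.

## Robot

A 6-joint arm with a two-finger parallel gripper is mounted at the origin on the work surface. World frame = base frame: x ahead of the robot, y to its left, z up, the work surface at z = 0. Lengths are in m, angles in rad, forces in N, time in s.
With the tool pointing down it reaches from about 0.3 to 0.875 m from the base axis. Payload 6.4 kg.
Tool frame: the origin (TCP) lies at the very end of the fingers, on their centre line; the grasp point (between the pads) lies 19 mm behind it; z points along the fingers, y is the direction in which the jaws open and shut (so a half turn about z gives the same grasp; the last joint's range is limited). The gripper opens to 85 mm and grips with 20 to 120 N. Pads are 22 mm wide; open, the fingers measure 114 mm over their backs; the gripper's body (76 mm by 85 mm) begins 54 mm behind the grasp point. The pads swing forward as they close: fully open they stand 13 mm farther back than shut.
Start: joints at [1.037, 0.181, 1.607, -0, 1.354, -0.206], TCP at [0.185, 0.544, 0.2] pointing down, gripper open.
Joint ranges: [-2.99, 2.99], [-0.89, 2.07], [0.3, 2.58], [-1.14, 4.28], [0, 2.63], [-3.12, 3.12]. Speed limits (rad/s): [2.57, 2.57, 3.01, 3.14, 3.14, 3.14].

## Interface

Orientations are given as a unit quaternion [w, x, y, z].
In Python, from bench import telemetry, imaging, ctrl gives the robot as it stands.
- The arm moves only by the shell command python3 -m pendant 'ROWS' [OPENING]. ROWS is JSON, a list that holds one entry, the list of rows, each a list of 6 numbers: the shift along the tool's x, y, z in units of 200 mm (1.0 is 200 mm), then the turn, a rotation vector about the tool's x, y, z in units of pi rad (1.0 is pi rad). In form: [[[tx, ty, tz, rx, ry, rz], ...]]. A call has 1 to 12 rows; each row shifts and turns the pose as measured when the row begins, along the tool's axes as they then stand; what a row does not reach is not made up. A row lasts 1/8 s, in which the tool goes at most 62.5 mm and 10.7 degrees, less where a joint would pass 70% of its speed; a pose out of reach is approached as far as the arm can. A call with a number of a shift or a turn outside -1 to 1 is refused whole. A call with a gripper value outside its range is refused whole. OPENING is the closure, from 0 (fully open) to 1 (shut), set as the call begins (- or left out, the last holds). The fingers move at their own pace and stop on an object; the grip force is fixed at half the most. Time passes only in rows, so rows that do not move let the fingers close. It gives the time, the measured TCP pose, the force and the opening at its end, in the units of the state.
- telemetry.get_obs(): the state, without advancing time (a new reading comes with each control period).
- imaging.camera(name): name is "side" or "top"; returns a dict with "pixels" (420x560x3 uint8, blue, green, red), "vfov" (degrees; the focal length in pixels is half the picture's height over the tangent of half this angle, whatever the lens; pixels are square), "cx", "cy" (the principal point, pixels), "distortion" ([k1, k2, p1, p2, k3] as OpenCV has them; the pictures are not rectified), "R" (3x3) and "t" (3): a world point X has camera coordinates R X + t. Camera axes: x right, y down, z forward; pixel columns grow to the right and rows downward; lengths in m; the calibration is good to about 2 mm. A picture is of the moment at which its call begins. There is no depth.
- ctrl.hand_in(): hands the job in, once; it reports no verdict.
The state is a dict: "time_s": time; "q": joint angles; "dq": joint speeds; "joint_efforts": joint torques, N m; "eef_pos": TCP position; "eef_rot": TCP orientation; "wrist_force": force on the tool from outside, world axes, zero at the start; "torque": the same for the moment, N m; "opening": opening from 0.0 (shut) to 1.0 (fully open).
Only numpy, scipy, OpenCV 4.12 (cv2) and the standard library are available. Lean on these libraries where they do the work, as an engineer would, in place of code of your own. Each camera call takes 0.05 s, during which the arm holds its last target.

## Working session

There is one attempt and no reset: what is moved stays moved. The work goes in short steps, Python scripts to look and compute and a shell command to move; the robot and the scene stay as the last step left them, time stands still between calls to the robot, and variables do not carry over. Pictures are saved under pics/ and viewed, and the job is handed in when it is done.

```bash
ls; mkdir -p pics; python3 - <<'E'
from bench import telemetry, imaging
import cv2
for n in("top","side"):
    c=imaging.camera(n); cv2.imwrite(f"pics/{n}0.png",c["pixels"]); print(n,{k:v for k,v in c.items() if k!="pixels"})
print(telemetry.get_obs())
E
```

```text
pics
top {'vfov': 54.89046881117376, 'cx': 275.33480400488963, 'cy': 206.36016048647042, 'distortion': array([-0.00761433,  0.        ,  0.        ,  0.        ,  0.        ]), 'R': array([[-0.01201375, -0.99989252,  0.00840386],
       [-0.99299283,  0.01094189, -0.11766697],
       [ 0.11756237, -0.0097586 , -0.99301755]]), 't': array([-6.33836292e-04,  5.35485239e-01,  1.07585666e+00])}
side {'vfov': 51.44310124476922, 'cx': 277.1654467736569, 'cy': 210.5919394041408, 'distortion': array([-0.08363188,  0.        ,  0.        ,  0.        ,  0.        ]), 'R': array([[-0.99670932, -0.0808335 ,  0.0060399 ],
       [-0.04626739,  0.50614592, -0.86120592],
       [ 0.06655722, -0.85865142, -0.50822031]]), 't': array([0.53625758, 0.10451042, 1.23623485])}
{'time_s': 0.1, 'q': array([ 1.03668663e+00,  1.81457611e-01,  1.60789626e+00, -7.57885695e-06,
        1.35379596e+00, -2.06292046e-01]), 'dq': array([-9.78244574e-04, -1.74733560e-03, -1.44569355e-03,  1.03667744e-05,
       -6.47028461e-04, -7.60017452e-04]), 'joint_efforts': array([ 1.90192848e-03, -4.45882380e+01, -3.52237272e+01, -1.75491568e-04,
        4.07969841e-03,  1.84590476e-05]), 'eef_pos': array([0.18484008, 0.54391475, 0.1996851 ]), 'eef_rot': array([-2.78246277e-04,  1.63175023e-01,  9.86596830e-01, -7.27181733e-04]), 'wrist_force': array([ 0.33164826,  1.52207998, -0.35458886]), 'torque': array([ 0.04129036, -0.0072603 , -0.01873446]), 'opening': 0.999457705728191}
```

View pics/top0.png

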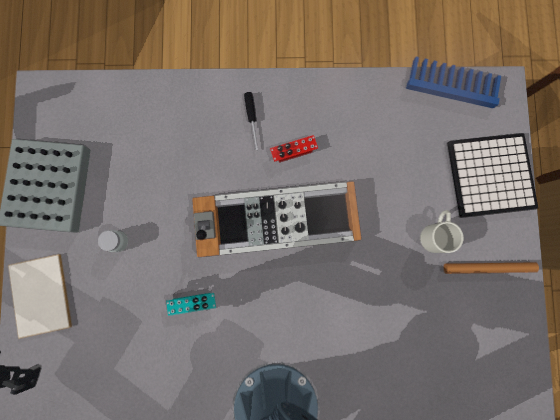

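View pics/side0.png

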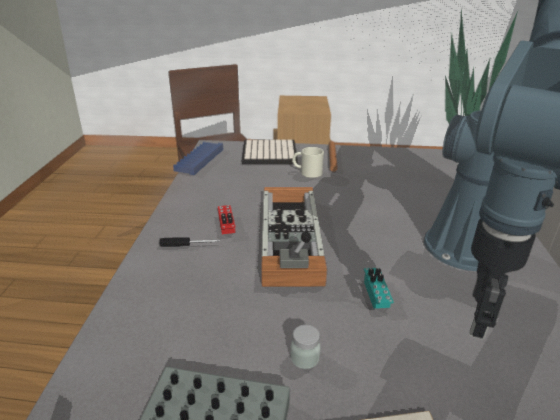

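The top view shows the case at about (193–360, 183–256), with the wide block and lever on the left (world +y). The row spans columns 246–308 and the free bay is to its right. The robot's base is at the bottom. Next I'll measure.

```bash
cat > h.py <<'E'
import numpy as np, cv2
from bench import imaging, telemetry
def K(c):
    f=c["pixels"].shape[0]/2/np.tan(np.radians(c["vfov"]/2)); return np.array([[f,0,c["cx"]],[0,f,c["cy"]],[0,0,1.]])
def onplane(c,px,z):
    u=cv2.undistortPoints(np.array(px,float).reshape(-1,1,2),K(c),c["distortion"]).reshape(-1,2)
    d=np.c_[u,np.ones(len(u))]@c["R"]; o=-c["R"].T@c["t"]
    return o+d*((z-o[2])/d[:,2])[:,None]
def proj(c,P):
    return cv2.projectPoints(np.array(P,float).reshape(-1,1,3),cv2.Rodrigues(c["R"])[0],c["t"],K(c),c["distortion"])[0].reshape(-1,2)
E
python3 - <<'E'
from h import *
c=imaging.camera("top"); im=c["pixels"]
cv2.imwrite("pics/topcrop.png",cv2.resize(im[175:265,185:365],None,fx=4.4,fy=4.4,interpolation=cv2.INTER_CUBIC))
hsv=cv2.cvtColor(im,cv2.COLOR_BGR2HSV)
m=((hsv[...,0]<20)&(hsv[...,1]>110)&(hsv[...,2]>60)).astype(np.uint8)*255
w=np.zeros_like(m); w[170:270,185:370]=m[170:270,185:370]
for k in cv2.findContours(w,cv2.RETR_EXTERNAL,cv2.CHAIN_APPROX_NONE)[0]:
    if cv2.contourArea(k)<80: continue
    r=cv2.minAreaRect(k); b=cv2.boxPoints(r); print(cv2.contourArea(k),b.round(1).tolist()); print(onplane(c,b,.054).round(4).tolist())
s=imaging.camera("side")["pixels"]
cv2.imwrite("pics/sidecrop.png",cv2.resize(s[175:295,235:355],None,fx=5,fy=5,interpolation=cv2.INTER_CUBIC))
E
```

```text
758.0 [[191.8000030517578, 197.3000030517578], [216.0, 195.1999969482422], [221.1999969482422, 254.5], [196.89999389648438, 256.6000061035156]]
[[0.5597, 0.2176, 0.054], [0.5647, 0.1526, 0.054], [0.4062, 0.1381, 0.054], [0.4014, 0.2021, 0.054]]
457.0 [[343.6000061035156, 182.60000610351562], [353.5, 181.3000030517578], [360.79998779296875, 239.39999389648438], [350.79998779296875, 240.60000610351562]]
[[0.5956, -0.192, 0.054], [0.5988, -0.2192, 0.054], [0.4417, -0.2331, 0.054], [0.4387, -0.2064, 0.054]]
```

View pics/topcrop.png

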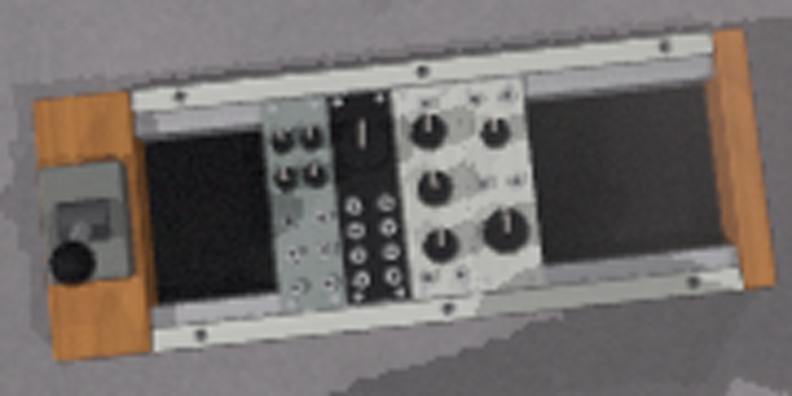

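View pics/sidecrop.png

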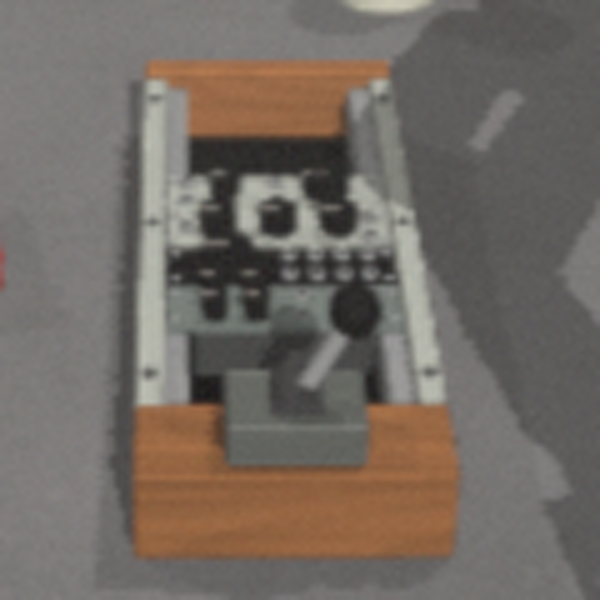

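```bash
python3 - <<'E'
from h import *
c=imaging.camera("top")
f=lambda L,z:onplane(c,[(185+x/4.4-.4,175+y/4.4-.4) for x,y in L],z)
P=f([(33,100),(53,360),(742,28),(775,287)],.054)[:,:2]
print(P.round(4).tolist())
L=np.array([(.08,.24),(-.08,.24),(.08,-.2),(-.08,-.2)])
a=P-P.mean(0); b=L-L.mean(0)
th=np.arctan2((b[:,0]*a[:,1]-b[:,1]*a[:,0]).sum(),(b*a).sum())
R=np.array([[np.cos(th),-np.sin(th)],[np.sin(th),np.cos(th)]])
o=P.mean(0)-R@L.mean(0); print("theta deg",np.degrees(th),"origin",o.round(4)); print("resid",((P-o)@R-L).round(4).tolist())
np.savez("case.npz",o=o,R=R,th=th)
tc=lambda Q:((Q[:,:2]-o)@R).round(4).tolist()
print("row free edge, home-side edge @.046",tc(f([(527,82),(543,288),(262,102),(280,308)],.046)))
print("rail ends/wide inner @.054",tc(f([(133,95),(150,350),(712,30),(740,290)],.05)))
# floor bay
print("ball @.129", tc(f([(72,262)],.129)))
# check on side view
s=imaging.camera("side"); im=s["pixels"].copy()
def w(x,y,z): return [*(o+R@[x,y]),z]
for p in proj(s,[w(*q) for q in [(.08,.24,.054),(-.08,.24,.054),(.08,-.2,.054),(-.08,-.2,.054),(-.042,.21,.129),(.08,.18,.054),(0,.21,.076)]]): print(p.round(1), ((p-[235,175])*5).round())
for n in [(0,-.13,0),(0,.18,.046),(-.042,.21,.13)]: print(n,np.round(w(*n),4))
E
```

```text
[[0.5597, 0.2167], [0.402, 0.2028], [0.5997, -0.2184], [0.4406, -0.2329]]
theta deg 5.154595239000172 origin [ 0.5023 -0.0279]
resid [[-0.0008, -0.0016], [0.0008, -0.0012], [-0.0001, 0.0015], [0.0001, 0.0013]]
row free edge, home-side edge @.046 [[0.061, -0.0638], [-0.066, -0.0595], [0.065, 0.0999], [-0.0618, 0.1008]]
rail ends/wide inner @.054 [[0.0767, 0.178], [-0.0791, 0.1809], [0.0812, -0.1808], [-0.0795, -0.1781]]
ball @.129 [[-0.0268, 0.21]]
[260.9 269.2] [129. 471.]
[326.5 269.1] [458. 471.]
[263.9 186. ] [145.  55.]
[312.4 186.1] [387.  55.]
[311.5 236.7] [382. 309.]
[261.4 254.6] [132. 398.]
[293.5 254.6] [292. 398.]
(0, -0.13, 0) [ 0.514  -0.1573  0.    ]
(0, 0.18, 0.046) [0.4861 0.1514 0.046 ]
(-0.042, 0.21, 0.13) [0.4416 0.1775 0.13  ]
```

```bash
cat > goal.py <<'E'
import sys
from h import *
from scipy.spatial.transform import Rotation as Ro
def rep(x,y,z,tilt):
    d=np.load("case.npz"); o,R,th=d["o"],d["R"],float(d["th"]); s=telemetry.get_obs()
    T=Ro.from_quat(s["eef_rot"],scalar_first=True)
    cx=np.array([*R[:,0],0]); cy=np.array([*R[:,1],0])
    G=Ro.from_matrix(np.c_[cy,cx,[0,0,-1.]])*Ro.from_rotvec([0,np.radians(tilt),0])
    p=s["eef_pos"]; pc=(p[:2]-o)@R
    g=np.array([*(o+R@[x,y]),z])
    print("t",round(s["time_s"],2),"case xyz",pc.round(4),p[2].round(4),"F",s["wrist_force"].round(1),"open",round(s["opening"],2),"q",s["q"].round(2))
    print("shift units",(T.inv().apply(g-p)/.2).round(3),"rot units",((T.inv()*G).as_rotvec()/np.pi).round(4))
    M=T.inv().apply(np.array([cx,cy,[0,0,1]]))/.2*.01
    print("per 10mm: casex",M[0].round(4),"casey",M[1].round(4),"up",M[2].round(4))
rep(*map(float,sys.argv[1:5]))
E
python3 goal.py 0 -0.12 0.2 0
```

```text
t 0.3 case xyz [-0.2646  0.5983] 0.2002 F [-0.1 -0.2  1. ] open 1.0 q [ 1.04  0.18  1.61 -0.    1.35 -0.21]
shift units [-2.666e+00 -2.746e+00  2.000e-03] rot units [-2.00e-04  1.00e-04  3.67e-01]
per 10mm: casex [-0.0457  0.0203 -0.    ] casey [ 0.0203  0.0457 -0.    ] up [ 0.   -0.   -0.05]
```

```bash
python3 -m pendant '[[[-0.1,-0.1,0,0,0,0],[-0.18,-0.186,0,0,0,0],[-0.18,-0.186,0,0,0,0],[-0.18,-0.186,0,0,0,0],[-0.18,-0.186,0,0,0,0],[-0.18,-0.186,0,0,0,0],[-0.18,-0.186,0,0,0,0],[-0.18,-0.186,0,0,0,0],[-0.18,-0.186,0,0,0,0],[-0.18,-0.186,0,0,0,0],[-0.18,-0.186,0,0,0,0],[-0.18,-0.186,0,0,0,0]]]' 1; python3 goal.py 0 -0.12 0.2 0
```

```text
time_s: 1.8
eef_pos: [0.4486, -0.0092, 0.2022]
eef_rot: [0.004, 0.16, 0.987, 0.001]
wrist_force: [-0.1, 1.0, 0.6]
opening: 0.004
t 1.8 case xyz [-0.0518  0.0234] 0.2022 F [-0.1  1.   0.6] open 0.0 q [-0.29 -0.12  1.91  0.    1.34 -1.54]
shift units [-0.523 -0.554  0.013] rot units [0.0025 0.0014 0.3693]
per 10mm: casex [-0.0458  0.02    0.0004] casey [0.02   0.0458 0.    ] up [-0.0004  0.0002 -0.05  ]
```

Good. I'll finish the translation, then the rotation.

```bash
python3 -m pendant '[[[-0.18,-0.19,0,0,0,0],[-0.18,-0.19,0,0,0,0],[-0.14,-0.15,0,0,0,0],[0,0,0,0,0,0.053],[0,0,0,0,0,0.053],[0,0,0,0,0,0.053],[0,0,0,0,0,0.053],[0,0,0,0,0,0.053],[0,0,0,0,0,0.053],[0,0,0,0,0,0.053],[0,0,0,0,0,0]]]'; python3 goal.py 0 -0.12 0.1 8; python3 - <<'E'
from h import *
for n in("top","side"):
    c=imaging.camera(n); cv2.imwrite(f"pics/{n}1.png",cv2.resize(c["pixels"][120:330,170:400],None,fx=2.5,fy=2.5))
E
```

```text
time_s: 3.18
eef_pos: [0.5121, -0.1514, 0.2018]
eef_rot: [0.003, 0.693, 0.721, 0.003]
wrist_force: [0.0, 0.5, -0.4]
opening: 0.003
t 3.17 case xyz [-0.0013 -0.1239] 0.2018 F [ 0.   0.5 -0.4] open 0.0 q [-0.51  0.08  1.71  0.01  1.34 -0.56]
shift units [0.019 0.001 0.509] rot units [ 0.0038  0.0442 -0.0154]
per 10mm: casex [0.0025 0.0499 0.0004] casey [ 0.0499 -0.0025  0.    ] up [ 0.0001  0.0004 -0.05  ]
```

View pics/side1.png

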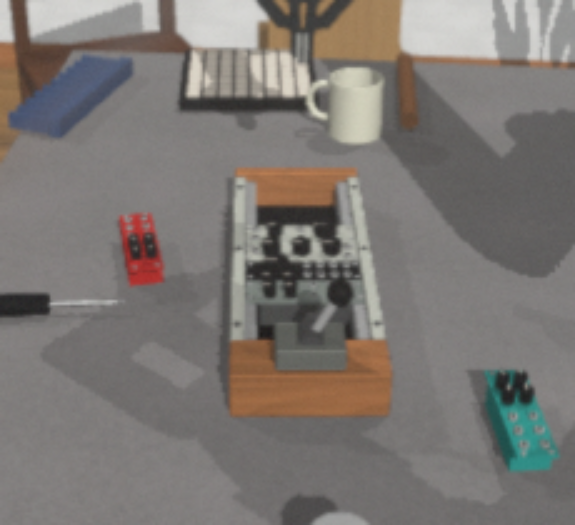

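The fingers are above the bay, at zoomed pixel (300, 50), and the row and mug are untouched. Now I'll tilt and descend.

```bash
python3 -m pendant '[[[0.02,0,0.15,0.0038,0.044,-0.0154],[0,0,0.15,0,0,0],[0,0,0.15,0,0,0],[0,0,0.1,0,0,0],[0,0,0,0,0,0]]]'; python3 goal.py 0 -0.115 0.034 8; python3 - <<'E'
from h import *
for n in("top","side"):
    c=imaging.camera(n); cv2.imwrite(f"pics/{n}2.png",cv2.resize(c["pixels"][120:330,170:400],None,fx=2.5,fy=2.5))
E
```

```text
time_s: 3.9
eef_pos: [0.5124, -0.1364, 0.0908]
eef_rot: [-0.051, 0.666, 0.743, 0.049]
wrist_force: [0.0, 0.5, 0.2]
opening: -0.001
t 3.9 case xyz [ 0.0003 -0.109 ] 0.0908 F [0.  0.5 0.2] open -0.0 q [-0.56  0.25  1.77  0.12  1.21 -0.72]
shift units [-0.07  -0.003  0.277] rot units [ 0.0006 -0.0006  0.006 ]
per 10mm: casex [-0.0009  0.05    0.0001] casey [0.0495 0.0009 0.0071] up [ 0.007   0.0002 -0.0495]
```

View pics/side2.png

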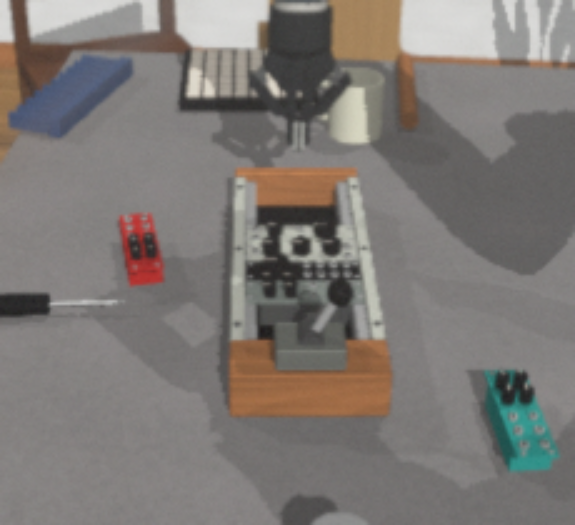

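View pics/top2.png

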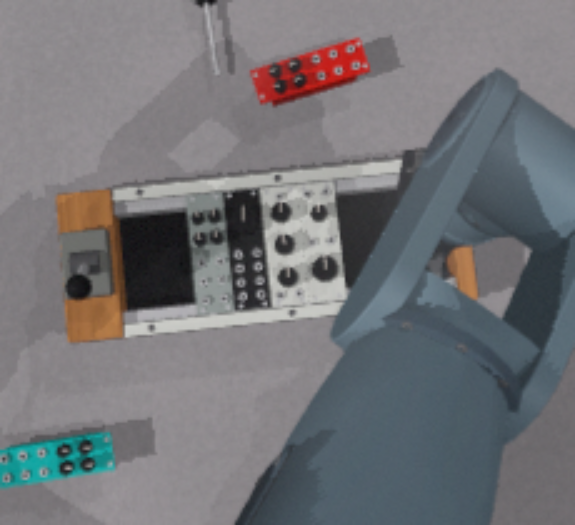

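The fingertip is centred over the bay, about (300, 145) in the side crop, and clear of module d. I'll lower it in.

```bash
python3 -m pendant '[[[-0.023,0,0.09,0,0,0.006],[-0.023,0,0.09,0,0,0],[-0.02,0,0.07,0,0,0],[0,0,0.02,0,0,0],[0,0,0,0,0,0]]]'; python3 goal.py 0 -0.09 0.034 8
```

```text
time_s: 4.62
eef_pos: [0.516, -0.1444, 0.0352]
eef_rot: [-0.048, 0.673, 0.736, 0.049]
wrist_force: [0.6, 0.3, 0.3]
opening: -0.0
t 4.62 case xyz [ 0.0032 -0.1173] 0.0352 F [0.6 0.3 0.3] open -0.0 q [-0.57  0.34  1.78  0.13  1.1  -0.72]
shift units [ 0.134 -0.016  0.025] rot units [ 0.0024  0.0007 -0.0002]
per 10mm: casex [0.     0.05   0.0004] casey [ 0.0495 -0.0001  0.0068] up [ 0.0068  0.0004 -0.0495]
```

```bash
python3 -m pendant '[[[0.05,-0.008,0.01,0.0024,0,0],[0.05,-0.008,0.008,0,0,0],[0.05,0,0.007,0,0,0],[0.025,0,0.004,0,0,0],[0.02,0,0.003,0,0,0],[0,0,0,0,0,0]]]'; python3 goal.py 0 -0.06 0.034 8;  python3 - <<'E'
from h import *
for n in("side",):
    c=imaging.camera(n); cv2.imwrite(f"pics/{n}3.png",cv2.resize(c["pixels"][140:300,215:375],None,fx=3.7,fy=3.7))
E
```

```text
time_s: 5.38
eef_pos: [0.5097, -0.1021, 0.0357]
eef_rot: [-0.05, 0.673, 0.737, 0.046]
wrist_force: [0.7, 0.1, -0.4]
opening: -0.002
t 5.38 case xyz [ 0.0007 -0.0746] 0.0357 F [ 0.7  0.1 -0.4] open -0.0 q [-0.51  0.31  1.83  0.13  1.08 -0.66]
shift units [ 0.071 -0.004  0.018] rot units [0.0005 0.0012 0.0003]
per 10mm: casex [-0.0001  0.05    0.0001] casey [0.0495 0.     0.0068] up [ 0.0068  0.0001 -0.0495]
```

View pics/side3.png

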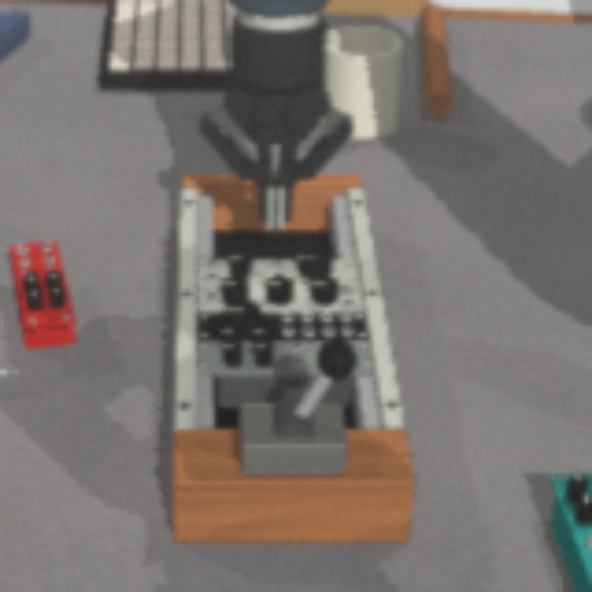

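The fingertip shows at about (275, 228) and the free edge of the row at about (265, 253). I'll check that tip against the calibration.

```bash
python3 - <<'E'
from h import *
c=imaging.camera("side"); d=np.load("case.npz")
w=lambda x,y,z:[*(d["o"]+d["R"]@[x,y]),z]
p=telemetry.get_obs()["eef_pos"]
print(((proj(c,[p,w(0,-.062,.046),w(0,-.18,.054),w(0,-.073,.046),w(0,.1,.046)])-[215,140])*3.7).round())
E
```

```text
[[274. 259.]
 [276. 256.]
 [272. 181.]
 [275. 250.]
 [283. 368.]]
```

```bash
python3 - <<'E'
from h import *
c=imaging.camera("side")["pixels"][180:225,255:325].astype(float)
g=np.clip(255*(c/255)**.45,0,255).astype(np.uint8)
cv2.imwrite("pics/side4.png",cv2.resize(g,None,fx=11,fy=11,interpolation=cv2.INTER_CUBIC))
E
```

```text
(no output)
```

View pics/side4.png

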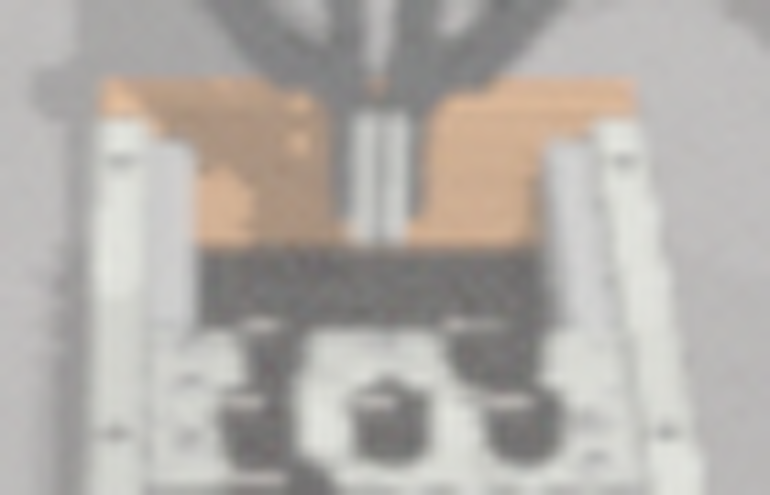

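```bash
python3 - <<'E'
from h import *
c=imaging.camera("side"); 
print("side2 expected",((proj(c,[[.5124,-.1364,.0908]])-[170,120])*2.5).round())
im=c["pixels"].astype(int).sum(2)
print(im[198:212,280:300])
E
python3 - <<'E'
import cv2
i=cv2.imread("pics/side2.png")[80:200,220:380]; cv2.imwrite("pics/s2z.png",cv2.resize(i,None,fx=5,fy=5))
E
```

```text
side2 expected [[298. 173.]]
[[242 244 236 242 229 203 234 363 415 356 433 413 231 241 319 347 350 344
  347 346]
 [241 242 232 242 232 207 266 390 426 352 435 413 259 272 326 335 337 345
  340 336]
 [236 236 233 234 225 237 310 414 423 351 424 437 335 334 343 342 342 339
  343 333]
 [219 219 225 224 221 228 292 373 360 301 374 389 336 332 334 335 335 334
  339 334]
 [153 160 168 163 161 155 195 229 227 203 225 237 216 220 206 211 215 217
  226 219]
 [129 131 131 133 122 135 137 143 153 154 158 134 151 146 145 135 143 149
  149 144]
 [119 127 128 128 124 116 127 142 139 134 132 136 138 139 130 144 126 141
  133 137]
 [137 123 128 130 134 124 142 123 142 138 142 143 134 134 132 139 141 133
  133 138]
 [143 144 132 126 139 131 130 139 140 129 143 146 130 137 146 134 129 139
  148 129]
 [144 139 143 132 133 132 138 135 131 134 144 149 139 138 139 143 138 134
  143 134]
 [142 136 138 133 140 128 133 137 133 130 146 135 154 147 143 157 161 156
  140 142]
 [191 140 124 158 192 186 198 187 185 185 168 175 191 187 179 237 289 241
  232 214]
 [148 138 178 289 378 384 383 374 361 334 309 358 378 352 289 238 196 173
  168 156]
 [148 140 215 359 462 469 473 446 414 404 390 441 465 463 405 258 147 135
  145 135]]
```

View pics/s2z.png

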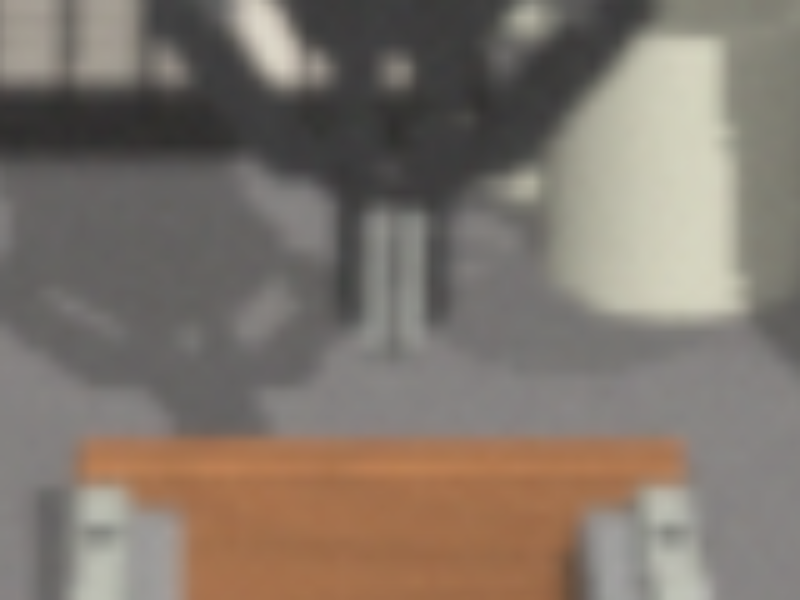

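```bash
python3 - <<'E'
from h import *
for n in("side","top"):
    c=imaging.camera(n)
    print(n,"start tip",proj(c,[[.185,.544,.2],[.185,.544,.213]]).round(1).tolist(),"base origin",proj(c,[[0,0,0]]).round(1).tolist())
i=cv2.imread("pics/side0.png")[220:350,440:560]; cv2.imwrite("pics/s0z.png",cv2.resize(i,None,fx=5,fy=5,interpolation=cv2.INTER_CUBIC))
i=cv2.imread("pics/top0.png")[340:420,0:100]; cv2.imwrite("pics/t0z.png",cv2.resize(i,None,fx=6,fy=6,interpolation=cv2.INTER_CUBIC))
E
```

```text
side start tip [[470.5, 335.1], [472.5, 329.3]] base origin [[463.2, 246.8]]
top start tip [[29.7, 357.0], [26.1, 358.5]] base origin [[275.1, 407.2]]
```

View pics/s0z.png

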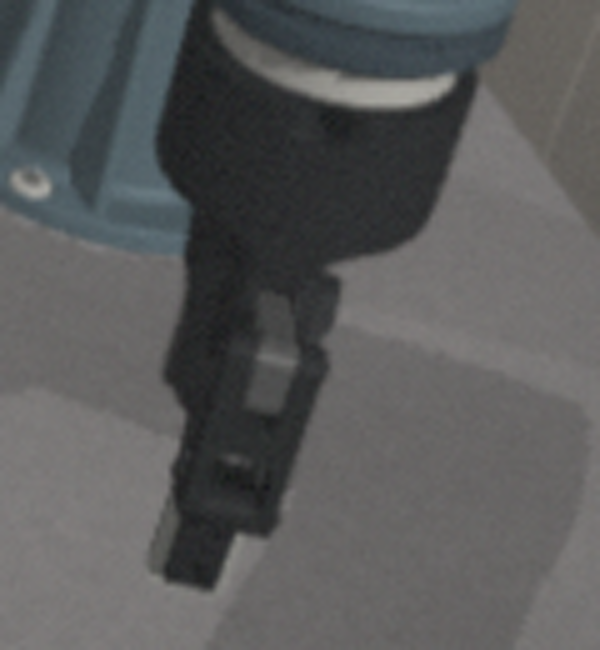

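View pics/t0z.png

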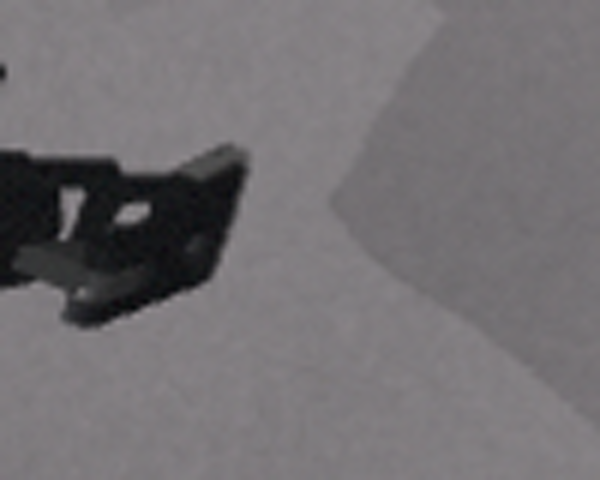

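```bash
python3 - <<'E'
from h import *
c=imaging.camera("side"); d=np.load("case.npz")
print("side1",((proj(c,[[.5121,-.1514,.2018]])-[170,120])*2.5).round())
w=lambda x,y,z:[*(d["o"]+d["R"]@[x,y]),z]
p=telemetry.get_obs()["eef_pos"]
from scipy.spatial.transform import Rotation as Ro
T=Ro.from_quat(telemetry.get_obs()["eef_rot"],scalar_first=True)
for k in(0,.02,.03,.05,.073,.1): print(k,((proj(c,[p-T.apply([0,0,k])])-[255,180])*11).round())
i=cv2.imread("pics/side1.png")[0:100,230:370]; cv2.imwrite("pics/s1z.png",cv2.resize(i,None,fx=5,fy=5,interpolation=cv2.INTER_CUBIC))
c=imaging.camera("side")["pixels"][100:260,200:380]
cv2.imwrite("pics/s5.png",cv2.resize(c,None,fx=4,fy=3.7,interpolation=cv2.INTER_CUBIC))
E
```

```text
side1 [[301.  84.]]
0 [[375. 331.]]
0.02 [[376. 264.]]
0.03 [[377. 231.]]
0.05 [[378. 163.]]
0.073 [[380.  84.]]
0.1 [[381.  -9.]]
```

View pics/s1z.png

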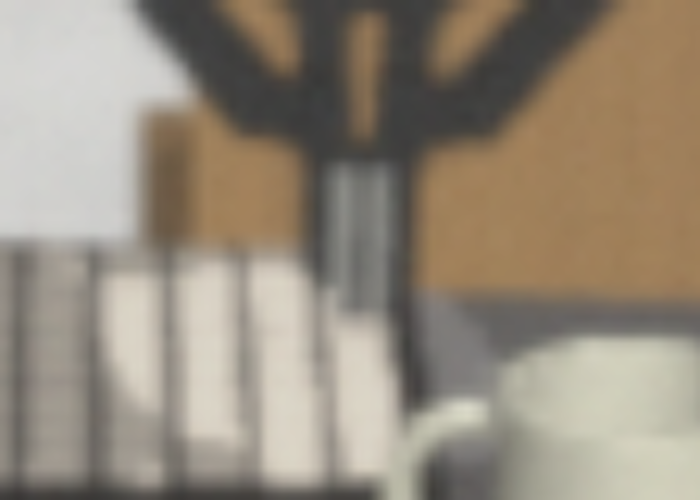

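View pics/s5.png

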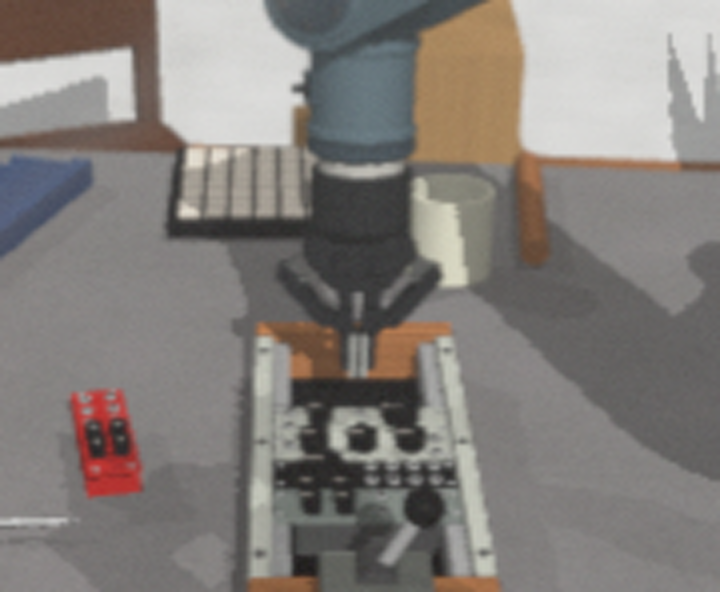

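The visible fingertip sits about 8 px above where the reported TCP projects, in all three poses, which is about 25–30 mm. I don't trust the height yet, so I'll back off and feel for the case floor (z = 6 mm) gently.

```bash
python3 -m pendant '[[[-0.05,0,-0.007,0,0,0],[-0.05,0,-0.007,0,0,0],[-0.03,0,-0.004,0,0,0],[-0.003,0,0.025,0,0,0],[-0.003,0,0.025,0,0,0],[-0.003,0,0.02,0,0,0],[0,0,0,0,0,0]]]'; python3 goal.py 0 -0.105 0.008 8; python3 - <<'E'
from h import *
c=imaging.camera("side"); cv2.imwrite("pics/s6.png",cv2.resize(c["pixels"][170:250,240:340],None,fx=7,fy=7,interpolation=cv2.INTER_CUBIC))
print(((proj(c,[telemetry.get_obs()["eef_pos"]])-[240,170])*7).round())
E
```

```text
time_s: 6.65
eef_pos: [0.5118, -0.1308, 0.0199]
eef_rot: [-0.05, 0.673, 0.736, 0.046]
wrist_force: [0.2, -0.2, 0.0]
opening: -0.002
t 6.65 case xyz [ 0.0002 -0.1034] 0.0199 F [ 0.2 -0.2  0. ] open -0.0 q [-0.55  0.36  1.8   0.13  1.06 -0.71]
shift units [-0.016 -0.001  0.058] rot units [ 0.0002  0.001  -0.0002]
per 10mm: casex [0.   0.05 0.  ] casey [ 0.0495 -0.      0.0068] up [ 0.0068  0.     -0.0495]
[[342. 278.]]
```

View pics/s6.png

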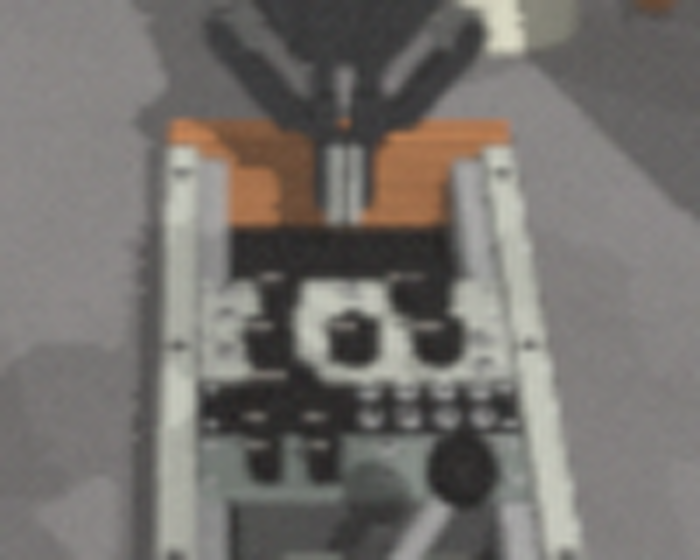

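```bash
python3 -m pendant '[[[-0.003,0,0.022,0,0,0],[-0.003,0,0.022,0,0,0],[-0.002,0,0.015,0,0,0],[0,0,0,0,0,0]]]'; python3 goal.py 0 -0.105 0.004 8; python3 -m pendant '[[[-0.001,0,0.01,0,0,0],[0,0,0,0,0,0]]]'
```

```text
time_s: 7.2
eef_pos: [0.5121, -0.1306, 0.0075]
eef_rot: [-0.05, 0.673, 0.736, 0.046]
wrist_force: [0.1, -0.1, -0.4]
opening: 0.002
t 7.2 case xyz [ 0.0005 -0.1032] 0.0075 F [ 0.1 -0.1 -0.4] open 0.0 q [-0.55  0.38  1.81  0.13  1.04 -0.71]
shift units [-0.011 -0.003  0.016] rot units [ 0.0004  0.0011 -0.0001]
per 10mm: casex [0.     0.05   0.0001] casey [ 0.0495 -0.      0.0068] up [ 0.0068  0.0001 -0.0495]
time_s: 7.45
eef_pos: [0.5122, -0.1306, 0.0055]
eef_rot: [-0.05, 0.673, 0.736, 0.046]
wrist_force: [-0.2, 0.5, 0.2]
opening: -0.0
```

No contact at a reported 5.5 mm, so the true tip is higher than reported. I'll keep lowering in small steps.

```bash
python3 -m pendant '[[[-0.002,0,0.018,0,0,0],[-0.002,0,0.018,0,0,0],[0,0,0,0,0,0]]]'; python3 -m pendant '[[[-0.002,0,0.018,0,0,0],[-0.002,0,0.018,0,0,0],[0,0,0,0,0,0]]]';python3 - <<'E'
from h import *
c=imaging.camera("side"); cv2.imwrite("pics/s7.png",cv2.resize(c["pixels"][170:250,240:340],None,fx=7,fy=7,interpolation=cv2.INTER_CUBIC))
print(((proj(c,[telemetry.get_obs()["eef_pos"]])-[240,170])*7).round())
E
```

```text
time_s: 7.82
eef_pos: [0.5123, -0.1305, -0.0022]
eef_rot: [-0.05, 0.673, 0.736, 0.046]
wrist_force: [-0.1, 1.1, 0.2]
opening: 0.002
time_s: 8.2
eef_pos: [0.5122, -0.1302, -0.01]
eef_rot: [-0.05, 0.673, 0.736, 0.046]
wrist_force: [0.4, -0.7, 1.0]
opening: -0.001
[[340. 335.]]
```

View pics/s7.png

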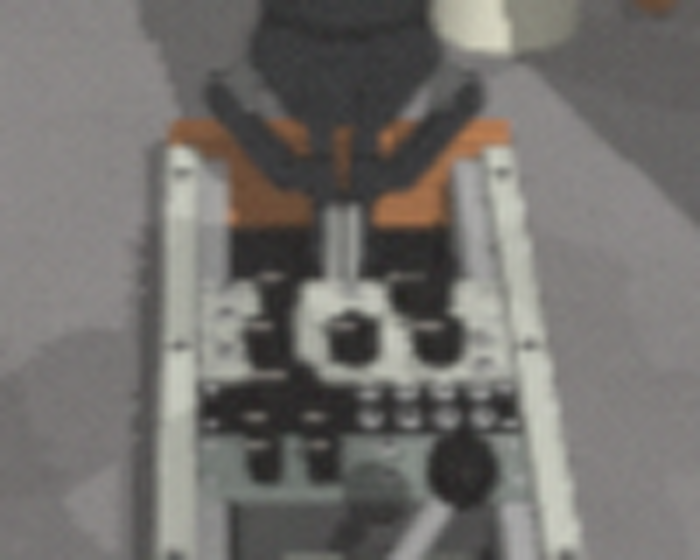

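```bash
python3 -m pendant '[[[-0.002,0,0.018,0,0,0],[-0.002,0,0.018,0,0,0],[0,0,0,0,0,0]]]'; python3 -m pendant '[[[-0.002,0,0.018,0,0,0],[0,0,0,0,0,0]]]'
```

```text
time_s: 8.62
eef_pos: [0.5124, -0.1302, -0.0175]
eef_rot: [-0.049, 0.673, 0.736, 0.046]
wrist_force: [-0.5, -0.3, -0.0]
opening: 0.001
time_s: 8.88
eef_pos: [0.5124, -0.1301, -0.0214]
eef_rot: [-0.05, 0.673, 0.736, 0.046]
wrist_force: [-0.3, 0.2, -0.3]
opening: -0.004
```

```bash
python3 -m pendant '[[[-0.001,0,0.012,0,0,0],[0,0,0,0,0,0]]]'; python3 -m pendant '[[[-0.001,0,0.012,0,0,0],[0,0,0,0,0,0]]]'
```

```text
time_s: 9.12
eef_pos: [0.5127, -0.1302, -0.0235]
eef_rot: [-0.049, 0.673, 0.736, 0.046]
wrist_force: [-0.7, 0.0, 2.2]
opening: -0.0
time_s: 9.38
eef_pos: [0.5129, -0.1302, -0.0233]
eef_rot: [-0.05, 0.673, 0.737, 0.046]
wrist_force: [0.4, -0.4, -0.1]
opening: -0.0
```

```bash
python3 -m pendant '[[[-0.001,0,0.015,0,0,0]]]'; python3 goal.py 0 -0.105 -0.006 8
```

```text
time_s: 9.5
eef_pos: [0.5134, -0.1303, -0.0241]
eef_rot: [-0.05, 0.673, 0.737, 0.046]
wrist_force: [-12.4, 2.6, 37.9]
opening: -0.001
t 9.5 case xyz [ 0.0019 -0.1031] -0.0241 F [-12.4   2.6  37.9] open -0.0 q [-0.55  0.44  1.81  0.13  0.98 -0.72]
shift units [ 0.003 -0.009 -0.091] rot units [0.0005 0.0012 0.0004]
per 10mm: casex [-0.0001  0.05    0.0001] casey [0.0495 0.0001 0.0068] up [ 0.0068  0.0001 -0.0495]
```

The floor is touched at a reported z of about −0.0235, so the real tip is about 29–30 mm above the reported TCP. I'll use a reported z of about 0.005, which puts the real tip near 35 mm on the box and plate face. Lifting and approaching now.

```bash
python3 -m pendant '[[[0.004,-0.008,-0.07,0,0,0],[0.004,0,-0.07,0,0,0],[0.05,0,0.007,0,0,0],[0.04,0,0.005,0,0,0],[0.02,0,0.003,0,0,0],[0,0,0,0,0,0]]]'; python3 goal.py 0 -0.07 0.005 8
```

```text
time_s: 10.25
eef_pos: [0.5092, -0.1083, 0.004]
eef_rot: [-0.05, 0.672, 0.737, 0.046]
wrist_force: [0.1, 0.2, -0.1]
opening: -0.001
t 10.25 case xyz [-0.0003 -0.0808] 0.004 F [ 0.1  0.2 -0.1] open -0.0 q [-0.52  0.37  1.83  0.13  1.02 -0.68]
shift units [0.054 0.002 0.003] rot units [0.0004 0.001  0.0005]
per 10mm: casex [-0.0001  0.05    0.0001] casey [0.0495 0.0001 0.0068] up [ 0.0068  0.0001 -0.0495]
```

```bash
python3 -m pendant '[[[0.02,0.025,0.003,0,0,0],[0.02,0,0.003,0,0,0],[0.02,0,0.003,0,0,0]]]'; python3 goal.py 0.005 -0.07 0.005 8;  python3 -m pendant '[[[0.02,0,0.003,0,0,0]]]'; python3 goal.py 0.005 -0.07 0.005 8
```

```text
time_s: 10.62
eef_pos: [0.5133, -0.0952, 0.0034]
eef_rot: [-0.05, 0.673, 0.737, 0.046]
wrist_force: [0.1, 0.0, -0.3]
opening: -0.004
t 10.62 case xyz [ 0.005 -0.068] 0.0034 F [ 0.1  0.  -0.3] open -0.0 q [-0.49  0.37  1.83  0.13  1.02 -0.66]
shift units [-0.009  0.    -0.009] rot units [0.0002 0.0009 0.0004]
per 10mm: casex [-0.0001  0.05    0.    ] casey [0.0495 0.0001 0.0068] up [ 0.0068  0.     -0.0495]
time_s: 10.75
eef_pos: [0.5131, -0.0912, 0.0033]
eef_rot: [-0.05, 0.673, 0.737, 0.046]
wrist_force: [-0.4, -3.8, -0.5]
opening: -0.001
t 10.75 case xyz [ 0.0051 -0.0641] 0.0033 F [-0.4 -3.8 -0.5] open -0.0 q [-0.48  0.37  1.84  0.13  1.02 -0.65]
shift units [-0.028 -0.    -0.012] rot units [0.0003 0.0012 0.0004]
per 10mm: casex [-0.0001  0.05    0.    ] casey [0.0495 0.0001 0.0068] up [ 0.0068  0.0001 -0.0495]
```

Contact at y = −0.064 with 3.8 N along the row, which agrees with the free edge measured at −0.062. I'll push gently and then look.

```bash
python3 -m pendant '[[[0.025,0,0.002,0,0,0],[0.025,0,0.002,0,0,0],[0.025,0,0.003,0,0,0],[0.025,0,0.003,0,0,0]]]'; python3 goal.py 0.005 -0.04 0.005 8; python3 - <<'E'
from h import *
c=imaging.camera("side"); cv2.imwrite("pics/s8.png",cv2.resize(c["pixels"][170:250,240:340],None,fx=7,fy=7,interpolation=cv2.INTER_CUBIC))
E
```

```text
time_s: 11.25
eef_pos: [0.5116, -0.0713, 0.0042]
eef_rot: [-0.049, 0.673, 0.737, 0.046]
wrist_force: [0.4, -2.5, -1.4]
opening: -0.001
t 11.25 case xyz [ 0.0054 -0.0441] 0.0042 F [ 0.4 -2.5 -1.4] open -0.0 q [-0.45  0.35  1.85  0.14  1.01 -0.62]
shift units [ 0.021 -0.002 -0.001] rot units [0.0006 0.0019 0.0003]
per 10mm: casex [-0.0001  0.05    0.0001] casey [0.0496 0.     0.0067] up [ 0.0067  0.0001 -0.0496]
```

View pics/s8.png

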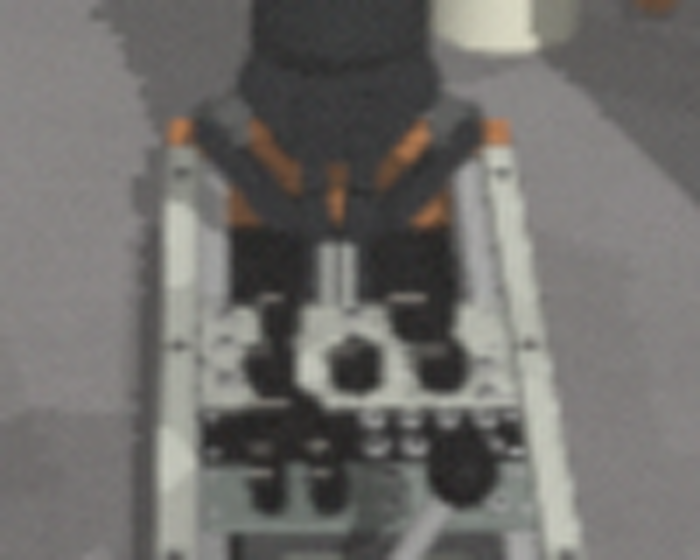

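The row moved as one: the free edge went from row 280 to about 303 in the crop. The finger lies between the knobs and the edge is square. Continuing.

```bash
python3 -m pendant '[[[0.025,0,0.003,0,0,0],[0.025,0,0.003,0,0,0],[0.025,0,0.003,0,0,0],[0.025,0,0.003,0,0,0],[0.025,0,0.003,0,0,0]]]'; python3 goal.py 0.005 0.01 0.005 8;python3 -m pendant '[[[0.025,0,0.003,0,0,0],[0.025,0,0.003,0,0,0],[0.025,0,0.003,0,0,0],[0.025,0,0.003,0,0,0],[0.02,0,0.003,0,0,0]]]'; python3 goal.py 0.005 0.015 0.005 8;
```

```text
time_s: 11.92
eef_pos: [0.509, -0.044, 0.0046]
eef_rot: [-0.049, 0.673, 0.737, 0.046]
wrist_force: [-0.5, -2.0, -1.1]
opening: 0.0
t 11.93 case xyz [ 0.0052 -0.0167] 0.0046 F [-0.5 -2.  -1.1] open 0.0 q [-0.4   0.34  1.87  0.14  1.   -0.58]
shift units [ 0.133 -0.001  0.016] rot units [0.0006 0.0018 0.0004]
per 10mm: casex [-0.0001  0.05    0.0001] casey [0.0496 0.     0.0067] up [ 0.0067  0.0001 -0.0496]
time_s: 12.55
eef_pos: [0.5065, -0.0181, 0.0048]
eef_rot: [-0.049, 0.673, 0.737, 0.046]
wrist_force: [1.0, -2.5, -1.3]
opening: 0.004
t 12.55 case xyz [0.005  0.0093] 0.0048 F [ 1.  -2.5 -1.3] open 0.0 q [-0.36  0.33  1.89  0.15  0.99 -0.53]
shift units [ 0.028 -0.     0.003] rot units [0.0005 0.0018 0.0004]
per 10mm: casex [-0.0001  0.05    0.0001] casey [0.0496 0.0001 0.0067] up [ 0.0067  0.0001 -0.0496]
```

```bash
for i in 1; do python3 -m pendant '[[[0.015,0,0.002,0,0,0]]]'; python3 -m pendant '[[[0.012,0,0.002,0,0,0]]]'; done; python3 goal.py 0.005 0.015 0.005 8
```

```text
time_s: 12.68
eef_pos: [0.5061, -0.0148, 0.0048]
eef_rot: [-0.049, 0.673, 0.737, 0.046]
wrist_force: [0.0, -2.3, -1.6]
opening: 0.002
time_s: 12.8
eef_pos: [0.5059, -0.0131, 0.0046]
eef_rot: [-0.048, 0.672, 0.737, 0.045]
wrist_force: [-1.7, -12.8, -1.8]
opening: 0.003
t 12.8 case xyz [0.0049 0.0143] 0.0046 F [ -1.7 -12.8  -1.8] open 0.0 q [-0.35  0.32  1.89  0.14  0.99 -0.52]
shift units [ 0.003  0.    -0.001] rot units [0.0004 0.0024 0.0007]
per 10mm: casex [-0.0001  0.05    0.0001] casey [0.0496 0.0001 0.0066] up [ 0.0066  0.0001 -0.0496]
```

The force jumped to 12.8 N at y ≈ 0.0143, close to the expected home position of 0.016. One more firm press, then a look.

```bash
python3 -m pendant '[[[0.012,0,0.002,0,0,0],[0.012,0,0.002,0,0,0],[0.012,0,0.002,0,0,0]]]'; python3 goal.py 0.005 0.015 0.005 8; python3 - <<'E'
from h import *
c=imaging.camera("side"); cv2.imwrite("pics/s9.png",cv2.resize(c["pixels"][180:270,245:335],None,fx=6.6,fy=6.6,interpolation=cv2.INTER_CUBIC))
c=imaging.camera("top"); cv2.imwrite("pics/t9.png",cv2.resize(c["pixels"][150:280,170:370],None,fx=4,fy=4,interpolation=cv2.INTER_CUBIC))
E
```

```text
time_s: 13.18
eef_pos: [0.5058, -0.0135, 0.0044]
eef_rot: [-0.043, 0.672, 0.738, 0.04]
wrist_force: [-1.1, -13.2, -1.8]
opening: 0.002
t 13.18 case xyz [0.0048 0.0139] 0.0044 F [ -1.1 -13.2  -1.8] open 0.0 q [-0.34  0.32  1.89  0.13  0.98 -0.51]
shift units [ 0.006  0.001 -0.002] rot units [0.0003 0.0067 0.0015]
per 10mm: casex [-0.0002  0.05    0.0001] casey [0.0496 0.0002 0.0059] up [ 0.0059  0.0001 -0.0496]
```

View pics/s9.png

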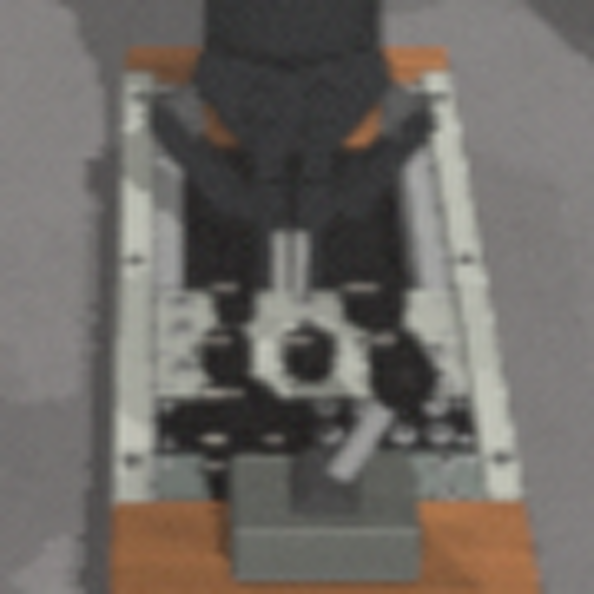

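View pics/t9.png

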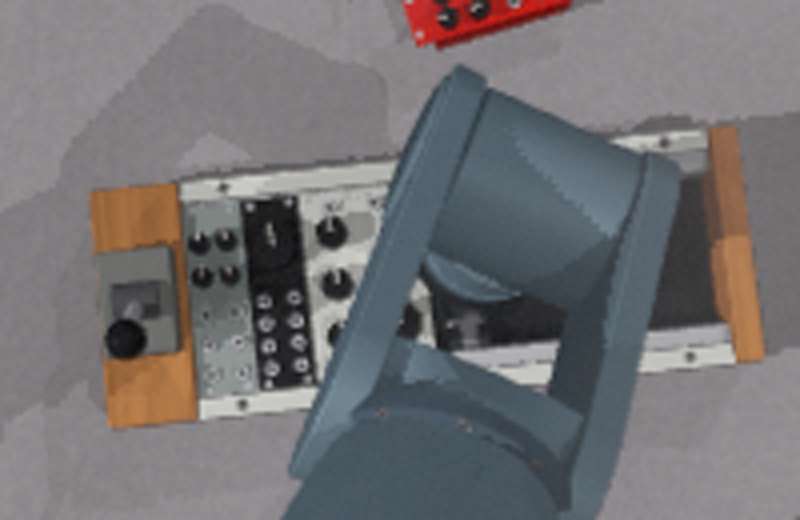

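The row is seated against the end block: in the top crop, module c's edge meets the wood at x ≈ 188–198 and the modules are touching. The lever is still unlocked. Backing off and lifting.

```bash
python3 -m pendant '[[[-0.04,0,-0.005,0,0,0],[-0.08,0,-0.01,0,0,0],[-0.08,0,-0.01,0,0,0],[0.01,0,-0.12,0,0,0],[0.03,0,-0.25,0,0,0],[0.03,0,-0.25,0,0,0],[0.03,0,-0.25,0,0,0],[0,0,0,0,0,0]]]'; python3 goal.py -0.07 0.21 0.18 0; python3 - <<'E'
from h import *
d=np.load("case.npz"); o,R=d["o"],d["R"]
c=imaging.camera("top"); cv2.imwrite("pics/t10.png",cv2.resize(c["pixels"][150:280,170:370],None,fx=4,fy=4,interpolation=cv2.INTER_CUBIC))
w=lambda x,y,z:[*(o+R@[x,y]),z]
print(((proj(c,[w(.06,.18,.046),w(-.06,.18,.046),w(.06,.02,.046),w(-.06,.02,.046)])-[170,150])*4).round())
E
```

```text
time_s: 14.28
eef_pos: [0.5094, -0.0599, 0.1849]
eef_rot: [-0.046, 0.673, 0.737, 0.042]
wrist_force: [-0.8, -0.6, -0.5]
opening: 0.003
t 14.28 case xyz [ 0.0042 -0.0325] 0.1849 F [-0.8 -0.6 -0.5] open 0.0 q [-0.42  0.08  1.75  0.11  1.37 -0.54]
shift units [ 1.201 -0.37   0.174] rot units [-0.0002 -0.0394  0.0002]
per 10mm: casex [-0.    0.05 -0.  ] casey [0.0496 0.     0.0062] up [ 0.0062 -0.     -0.0496]
[[179. 210.]
 [194. 388.]
 [415. 187.]
 [433. 363.]]
```

View pics/t10.png

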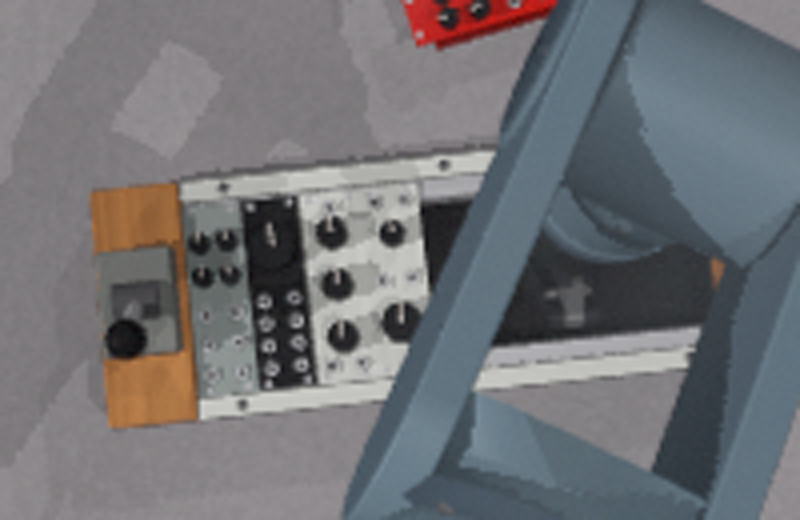

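Row home, lever ball at top-crop (125, 340), as before. Next I'll straighten the tool and move to the robot side of the lever.

```bash
python3 -m pendant '[[[0,0,0,0,-0.0394,0],[0.243,-0.094,0,0,0,0],[0.243,-0.094,0,0,0,0],[0.243,-0.094,0,0,0,0],[0.243,-0.094,0,0,0,0],[0.22,-0.094,0,0,0,0],[0,0,0,0,0,0]]]'; python3 goal.py -0.09 0.21 0.085 0
```

```text
time_s: 15.2
eef_pos: [0.3835, 0.1735, 0.1724]
eef_rot: [-0.009, 0.676, 0.737, -0.008]
wrist_force: [-0.3, 0.3, 0.0]
opening: -0.0
t 15.2 case xyz [-0.1002  0.2112] 0.1724 F [-0.3  0.3  0. ] open -0.0 q [ 0.14 -0.13  1.99  0.    1.31  0.05]
shift units [-0.007  0.061  0.436] rot units [-0.0073 -0.0009 -0.0013]
per 10mm: casex [ 0.0002  0.05   -0.0012] casey [ 0.05   -0.0002  0.0001] up [ 0.0001 -0.0012 -0.05  ]
```

```bash
python3 -m pendant '[[[-0.004,0.03,0.13,-0.0073,0,0],[0,0.02,0.13,0,0,0],[0,0,0.12,0,0,0],[0,0,0.04,0,0,0],[0,0,0,0,0,0]]]'; python3 goal.py -0.05 0.21 0.087 0;python3 - <<'E'
from h import *
c=imaging.camera("side"); cv2.imwrite("pics/s11.png",cv2.resize(c["pixels"][160:280,240:380],None,fx=5,fy=5,interpolation=cv2.INTER_CUBIC))
c=imaging.camera("top"); cv2.imwrite("pics/t11.png",cv2.resize(c["pixels"][150:280,150:350],None,fx=4,fy=4,interpolation=cv2.INTER_CUBIC))
E
```

```text
time_s: 15.82
eef_pos: [0.3923, 0.1697, 0.0819]
eef_rot: [-0.003, 0.677, 0.736, -0.002]
wrist_force: [0.9, 0.8, 0.5]
opening: 0.003
t 15.82 case xyz [-0.0918  0.2067] 0.0819 F [0.9 0.8 0.5] open 0.0 q [0.13 0.   2.06 0.   1.08 0.04]
shift units [ 0.018  0.209 -0.027] rot units [-0.0021 -0.0004 -0.0017]
per 10mm: casex [ 0.0003  0.05   -0.0003] casey [ 0.05   -0.0003  0.0001] up [ 0.0001 -0.0003 -0.05  ]
```

View pics/s11.png

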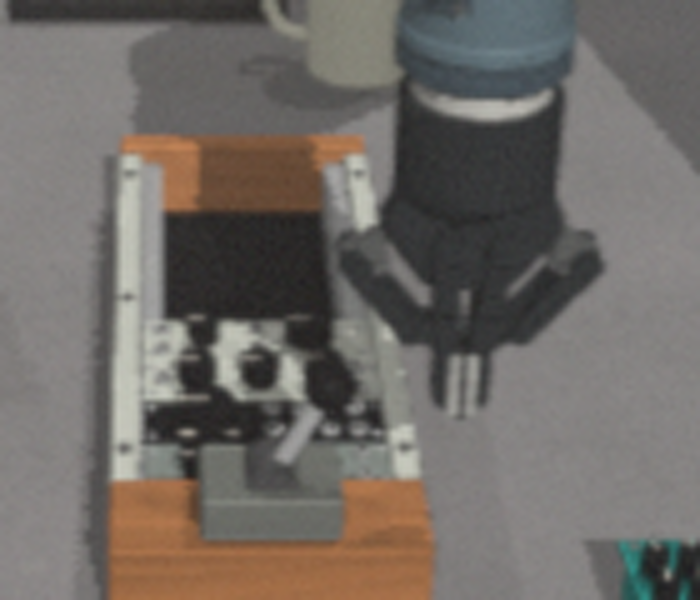

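View pics/t11.png

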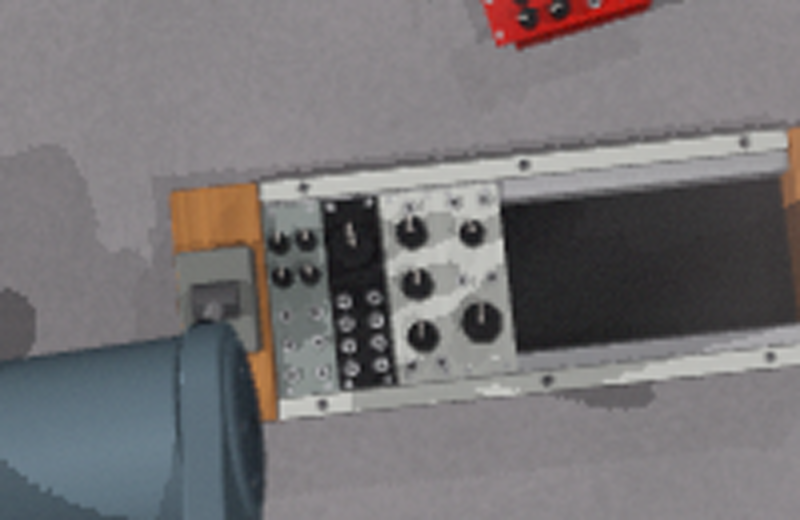

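The row is plainly home and packed. In the side crop the fingertip is at (462, 415), level with the ball at about (330, 375). Raising it a little and pushing across.

```bash
python3 -m pendant '[[[0.018,0.05,-0.04,-0.002,0,-0.0017],[0,0.06,0,0,0,0],[0,0.04,0,0,0,0],[0,0.04,0,0,0,0]]]'; python3 goal.py -0.03 0.21 0.09 0; python3 -m pendant '[[[0,0.04,0,0,0,0],[0,0.04,0,0,0,0]]]'; python3 goal.py 0.007 0.21 0.09 0
```

```text
time_s: 16.42
eef_pos: [0.4339, 0.1779, 0.0949]
eef_rot: [0.001, 0.674, 0.739, 0.002]
wrist_force: [-24.4, -3.1, 35.3]
opening: -0.001
t 16.43 case xyz [-0.0497  0.211 ] 0.0949 F [-24.4  -3.1  35.3] open -0.0 q [0.13 0.07 1.96 0.   1.1  0.04]
shift units [-0.005  0.098  0.025] rot units [ 0.0012 -0.0004  0.0004]
per 10mm: casex [-0.0001  0.05    0.0002] casey [0.05   0.0001 0.0001] up [ 0.0001  0.0002 -0.05  ]
time_s: 16.68
eef_pos: [0.4488, 0.1795, 0.0998]
eef_rot: [-0.001, 0.673, 0.739, -0.001]
wrist_force: [-1.6, 0.6, 4.1]
opening: 0.0
t 16.68 case xyz [-0.0346  0.2113] 0.0998 F [-1.6  0.6  4.1] open 0.0 q [0.13 0.1  1.92 0.   1.12 0.04]
shift units [-0.007  0.208  0.049] rot units [-0.0005 -0.0001  0.001 ]
per 10mm: casex [-0.0002  0.05   -0.0001] casey [0.05   0.0002 0.    ] up [ 0.     -0.0001 -0.05  ]
```

```bash
python3 - <<'E'
from h import *
c=imaging.camera("side"); cv2.imwrite("pics/s12.png",cv2.resize(c["pixels"][180:280,240:360],None,fx=6,fy=6,interpolation=cv2.INTER_CUBIC))
E
```

```text
(no output)
```

View pics/s12.png

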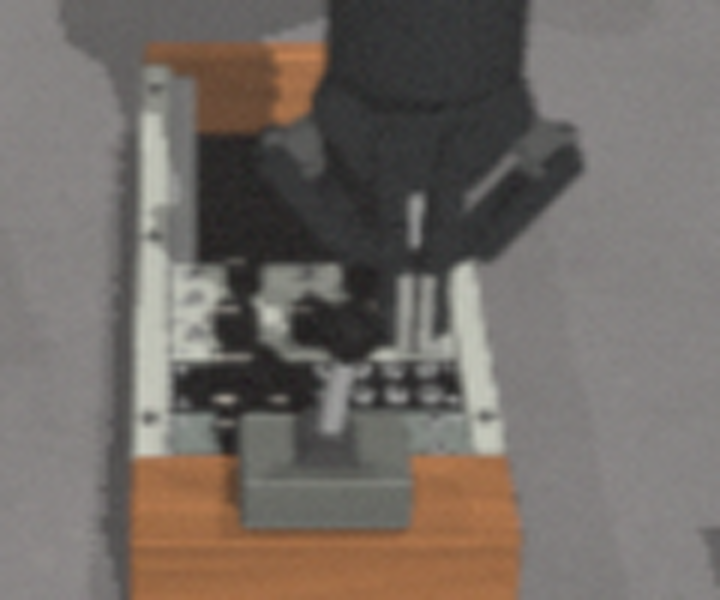

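The lever has moved to near upright, with its ball at about (350, 325) and the finger beside it. Pushing on, and lowering slightly past the top.

```bash
python3 -m pendant '[[[0,0.04,0,0,0,0],[0,0.04,0.005,0,0,0]]]'; python3 -m pendant '[[[0,0.04,0.01,0,0,0],[0,0.04,0.01,0,0,0]]]'; python3 goal.py 0.007 0.21 0.093 0
```

```text
time_s: 16.98
eef_pos: [0.4669, 0.1812, 0.0987]
eef_rot: [-0.0, 0.673, 0.739, -0.0]
wrist_force: [-1.1, -0.7, 1.8]
opening: -0.0
time_s: 17.23
eef_pos: [0.4839, 0.1827, 0.0938]
eef_rot: [-0.001, 0.674, 0.739, -0.0]
wrist_force: [-1.5, 1.4, 1.1]
opening: 0.0
t 17.23 case xyz [0.0006 0.2114] 0.0938 F [-1.5  1.4  1.1] open 0.0 q [0.13 0.18 1.84 0.   1.12 0.04]
shift units [-0.007  0.032  0.004] rot units [-0.0004 -0.0002  0.0009]
per 10mm: casex [-0.0001  0.05   -0.0001] casey [0.05   0.0001 0.    ] up [ 0.     -0.0001 -0.05  ]
```

```bash
python3 -m pendant '[[[0,0.025,0.008,0,0,0]]]'; python3 -m pendant '[[[0,0.025,0.005,0,0,0]]]';  python3 -m pendant '[[[0,0.025,0,0,0,0]]]'; python3 goal.py 0.007 0.21 0.093 0;python3 - <<'E'
from h import *
c=imaging.camera("side"); cv2.imwrite("pics/s13.png",cv2.resize(c["pixels"][180:280,240:360],None,fx=6,fy=6,interpolation=cv2.INTER_CUBIC))
E
```

```text
time_s: 17.35
eef_pos: [0.487, 0.183, 0.0923]
eef_rot: [-0.003, 0.673, 0.739, -0.003]
wrist_force: [-26.3, -2.5, 34.1]
opening: -0.004
time_s: 17.48
eef_pos: [0.4869, 0.1831, 0.0922]
eef_rot: [-0.007, 0.673, 0.739, -0.008]
wrist_force: [-35.2, -5.1, 42.6]
opening: -0.006
time_s: 17.6
eef_pos: [0.486, 0.1829, 0.0927]
eef_rot: [-0.011, 0.673, 0.74, -0.013]
wrist_force: [-27.4, -5.4, 27.0]
opening: -0.0
t 17.6 case xyz [0.0027 0.2114] 0.0927 F [-27.4  -5.4  27. ] open -0.0 q [ 0.13  0.21  1.81 -0.    1.16  0.04]
shift units [-0.007  0.021 -0.002] rot units [-0.0109  0.0006  0.0016]
per 10mm: casex [-0.0003  0.05   -0.0017] casey [ 0.05    0.0003 -0.0001] up [-0.0001 -0.0017 -0.05  ]
```

View pics/s13.png

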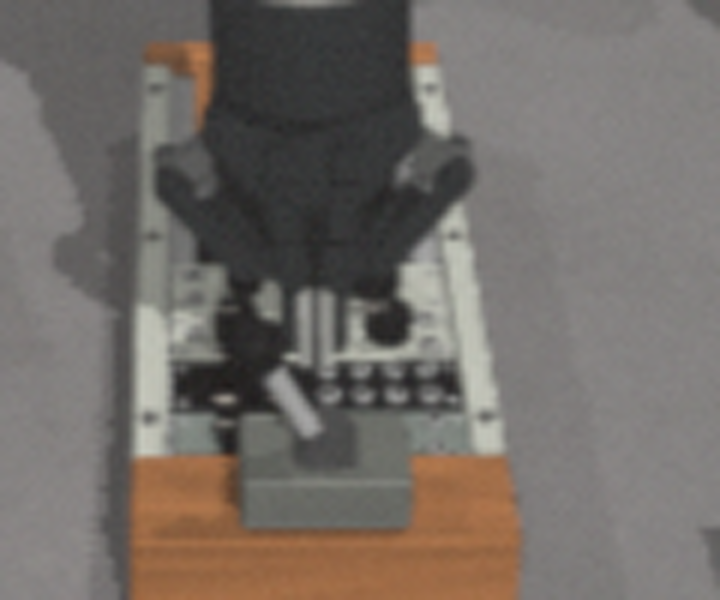

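The lever leans fully away, with its ball at about (255, 330), and the force at the hard stop jumped above 25 N. Backing off toward the robot, then up.

```bash
python3 -m pendant '[[[0,-0.05,0,0,0,0],[0,-0.1,0,0,0,0],[0,-0.1,0,0,0,0],[0,0,-0.2,0,0,0],[0,-0.2,-0.2,0,0,0],[0,-0.2,-0.1,0,0,0],[0,-0.1,0,0,0,0],[0,0,0,0,0,0]]]';  python3 goal.py 0.007 0.21 0.093 0; python3 - <<'E'
from h import *
d=np.load("case.npz"); o,R=d["o"],d["R"]
s=imaging.camera("side"); cv2.imwrite("pics/s14.png",s["pixels"])
c=imaging.camera("top"); im=c["pixels"]
cv2.imwrite("pics/t14.png",cv2.resize(im[150:280,170:370],None,fx=4,fy=4,interpolation=cv2.INTER_CUBIC)); cv2.imwrite("pics/t14f.png",im)
w=lambda x,y,z:[*(o+R@[x,y]),z]
for x,z in((.029,.129),(.024,.132),(.019,.134),(-.027,.129)): print(x,((proj(c,[w(x,.21,z)])-[170,150])*4).round(), proj(s,[w(x,.21,z)]).round(1))
E
```

```text
time_s: 18.65
eef_pos: [0.3369, 0.1686, 0.1991]
eef_rot: [-0.011, 0.673, 0.74, -0.014]
wrist_force: [0.1, -0.4, -0.1]
opening: 0.003
t 18.65 case xyz [-0.1471  0.2106] 0.1991 F [ 0.1 -0.4 -0.1] open 0.0 q [ 0.15 -0.27  2.04 -0.    1.4   0.05]
shift units [-0.005  0.789  0.502] rot units [-0.0115  0.0007  0.0014]
per 10mm: casex [-0.0002  0.05   -0.0018] casey [ 0.05    0.0002 -0.0001] up [-0.0001 -0.0018 -0.05  ]
0.029 [[117. 247.]] [[282.  236.7]]
0.024 [[116. 255.]] [[284.1 235.7]]
0.019 [[117. 262.]] [[286.2 235. ]]
-0.027 [[124. 337.]] [[305.3 236.7]]
```

View pics/t14.png

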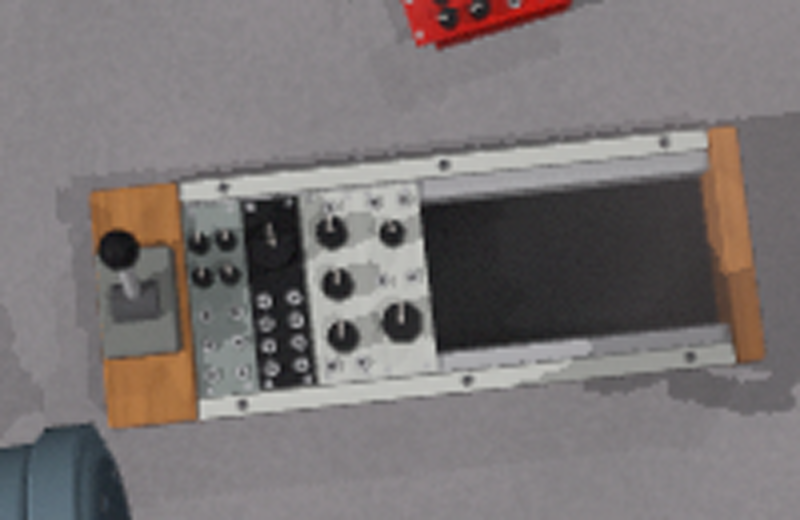

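View pics/s14.png

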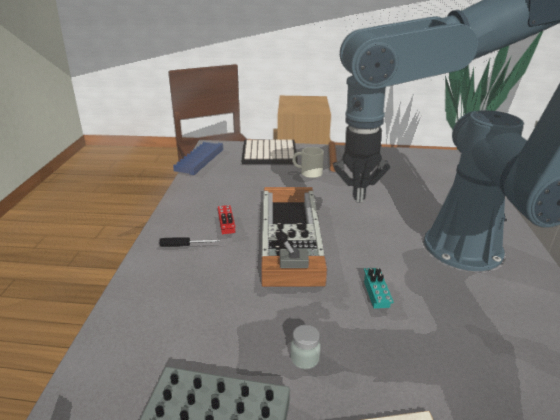

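The ball is at top-crop (118, 250), against (117, 247) predicted for fully locked. Mug, jar and screwdriver are where they were. Next, a numeric check of the row length and seating against the block before I hand in.

```bash
python3 - <<'E'
from h import *
d=np.load("case.npz"); o,R=d["o"],d["R"]
c=imaging.camera("top"); im=c["pixels"].astype(np.float32)
hsv=cv2.cvtColor(c["pixels"],cv2.COLOR_BGR2HSV)
w=lambda x,y,z:[*(o+R@[x,y]),z]
ys=np.arange(-.02,.21,.0005)
for x in(.045,.056,-.056):
    P=proj(c,[w(x,y,.046) for y in ys]).astype(np.float32)
    g=cv2.remap(im,P[:,0].reshape(1,-1),P[:,1].reshape(1,-1),cv2.INTER_LINEAR)[0]
    print(x,"edges(y,step)",[(round(float(ys[i]),4),round(float(v))) for i,v in ((i,g[i+4].mean()-g[i-4].mean()) for i in range(4,len(ys)-4)) if abs(v)>25 and abs(v)>=max(abs(g[j+4].mean()-g[j-4].mean()) for j in range(max(4,i-8),min(len(ys)-4,i+9)))])
a=cv2.imread("pics/top0.png"); b=c["pixels"]
for n,(r0,r1,c0,c1) in dict(mug=(205,260,412,470),jar=(222,258,92,128),driver=(88,155,238,265)).items():
    print(n,cv2.phaseCorrelate(np.float32(cv2.cvtColor(a,6))[r0:r1,c0:c1],np.float32(cv2.cvtColor(b,6))[r0:r1,c0:c1])[0])
E
```

```text
0.045 edges(y,step) [(0.02, 149), (0.0515, -30), (0.074, -73), (0.0785, 83), (0.088, 47), (0.1, -80), (0.119, 63), (0.1395, 73), (0.1585, 33), (0.1655, -30), (0.172, -55), (0.1825, 32)]
0.056 edges(y,step) [(0.02, 32), (0.0325, 39), (0.0435, -35), (0.054, 27), (0.0695, -27), (0.0775, -25), (0.1005, -100), (0.13, 54), (0.14, 69)]
-0.056 edges(y,step) [(0.0185, 40), (0.0615, -32), (0.0705, 31), (0.08, -30), (0.0865, -31), (0.099, -94), (0.11, -26), (0.1255, 54), (0.1325, -49), (0.138, 71), (0.146, 26), (0.1715, -31), (0.183, 34)]
mug (0.32285980875190035, -0.1995297977751065)
jar (-0.22210232783068307, 0.2739614752018582)
driver (0.44022405721714364, 0.0025489204434734347)
```

Module edges are at y = 0.020, 0.100 and 0.140, which are the fully packed home values. The side objects are within half a pixel of where they started. Handing in.

```bash
python3 -c "
from bench import ctrl; print(ctrl.hand_in())"
```

```text
the job is handed in; nothing more can be done
None
```

The row of four modules is home against the wide end block, the lock lever is fully over, and I handed the job in at about 19 s of the 40 s allowed. The hand-in returned no verdict.

- **Row:** I pushed it as one train with the closed fingers between the rails, at 2–4 N. At home the force jumped to about 13 N. In the last top picture the module edges read 0.020, 0.100 and 0.140 m (0.0185, 0.099 and 0.138 along the line on the robot's side). Fully packed and home would be 0.020, 0.100 and 0.140.
- **Lever:** I pushed the ball over until the hard stop. The final picture puts it within about 1 px of the fully locked position.
- **Mug, jar and screwdriver:** each is within 0.5 px of where it started.
- **Robot:** it is well clear, and the wrist force reads about zero.

Two checks disagreed or were rough:

- **Fingertip height:** the real fingertips end about 29–30 mm behind the reported tool point. The side camera showed this, and I confirmed it by touching the case floor, which peaked at about 38 N on the wrist. I corrected all later heights for it.
- **Force peaks at the lever:** the wrist force peaked at about 43 N at first contact with the ball and about 55 N at the hard stop. That is under the 120 N wrist limit. If the gripper's body rather than the fingers took the load, the stop peak would have exceeded the 40 N body limit. The pictures show the finger linkage close above the ball, so I can't rule that out.

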